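# Clamp a test tile with a ratchet tensioner

## Task

Lay the glaze test tile flat on the bed of the ratchet clamp, lengthways between the sprung pad and the stop, and let go of it. Then turn the black knob clockwise until the pad just bears on the tile and two clicks of the ratchet more, so that the tile is nipped with about 15 N; wind no further, for at 25 N it cracks. Leave the pawl holding the clamp and leave the plaster plug, the beaker and the brush where they are.

Things in the scene. Friction and masses are not known exactly. Their poses are not given: they have to be found in the camera images.
- tile_centre (a point): centre of the glaze test tile, the only tile on the table: flat rectangular block 69 x 43 x 9 mm, 34 g, cream with a mottled glazed end. x runs along its 69 mm length (either end may go first), z up
- clamp: fixed ratchet clamp on a dark steel base plate 110 x 285 x 10 mm. Origin: table height, under the middle of the bed; y of its frame points from knob to stop and is the way the jaw closes, z up. The bed is an aluminium rail along y, 34 mm wide (narrower than the tile), top at z = 20 mm. Knob axis at x = 0, y = -135 mm
- bed_centre (a point): point on top of the bed, 20 mm straight above the clamp's origin, axes as the clamp's. The stop, a dark steel block 46 mm wide, top at 37 mm, stands at the +y end of the bed. It was set by hand and differs each time: at the start the gap from pad to stop is 75 to 85 mm, its middle within 4 mm of this point
- knob_grip (a point): point on the knob's vertical axis, 64 mm above the table, the height to grip. The knob is black, hexagonal, 36 mm across flats, z = 46 to 72 mm, on a steel ratchet wheel 76 mm across with its top at 34 mm. x of the point is square to one pair of flats (the others at 60 and 120 degrees) and turns with the knob
- knob (a joint): angle of knob and wheel, -0.014 at the start, growing clockwise seen from above, to 3.4. The pawl holds at -0.014 + 0.262 n; turn 0.06 past to be sure it dropped; let go, the wheel springs back to the last tooth caught. Held there it pulls back with about 0.02 N m free plus 0.0116 N m per N of clamping force; riding over a tooth adds 0.04 N m. After letting go the force is some 2 N less
- plug: bystander: white plaster plug 44 mm across, 34 mm high; origin under its middle
- beaker: bystander: white plastic beaker 71 mm across, 93 mm high; origin under its middle
- brush: bystander: black flat brush 133 x 18 x 11 mm lying on the table; origin under its middle
- pawl_stud (a point): brass stud on the tail of the pawl, 9 mm across, top at 38 mm, at the corner of the clamp beyond the wheel; the pawl bears on the wheel's -x side (clamp frame). Pushing the stud towards the clamp's +x lifts the pawl and lets the wheel run back to its start
- carriage_top (a point): middle of the top of the jaw, the grey carriage at the knob's end of the bed (37 mm high), which the wheel drives towards the stop 11.5 mm a radian, 3 mm a click. In front of it, on a coil spring, stands the rubber-faced pad, 32 mm wide, which pushes the tile along; once the tile is pressed on the stop the spring yields and the clamping force grows about 6 N a click
There are look-alikes about, which are no part of the job. Of the things that look like the part that bears tile_centre, take the one that is farthest to the robot's left at the start.

How it is judged:
On the way, in this order (a step that is already met when the one before it is completed fails the run):
1. the tile lies flat on the bed between pad and stop, lengthways, released and not yet clamped (horizontal distance between tile_centre and bed_centre below 0.018 m and z of tile_centre in the frame of bed_centre between 0.002 and 0.008 m and angle between the x axis of tile_centre and the y axis of clamp, either way round below 0.12 rad and angle between tile_centre's own z axis and vertical below 0.08 rad and contact force between the fingers and tile below 0.05 N and linear speed of tile below 0.02 m/s and contact force between jaw and tile below 2 N), for 0.2 s.
2. the pad bears on the tile (horizontal distance between tile_centre and bed_centre below 0.018 m and z of tile_centre in the frame of bed_centre between 0.002 and 0.008 m and angle between the x axis of tile_centre and the y axis of clamp, either way round below 0.12 rad and angle between tile_centre's own z axis and vertical below 0.08 rad and contact force between jaw and tile above 2.5 N), for 0.1 s.
At the end, for the whole second after the job is handed in: The tile lies flat on the bed (within 18 mm of its middle, 0.12 rad of its line) at rest, nipped between pad and stop, the pad's force on it 10 to 21 N, held by the pawl alone (horizontal distance between tile_centre and bed_centre below 0.018 m and z of tile_centre in the frame of bed_centre between 0.002 and 0.008 m and angle between the x axis of tile_centre and the y axis of clamp, either way round below 0.12 rad and angle between tile_centre's own z axis and vertical below 0.08 rad and contact force between jaw and tile between 10 and 21 N and linear speed of tile below 0.01 m/s); the robot touches nothing.
It fails at once if the pad presses on the tile with more than 25 N and it cracks (contact force between jaw and tile above 25 N).
It fails at once if the plug, the beaker or the brush is pushed more than 25 mm (distance of any of plug, beaker, brush from where it was at the start of the episode above 0.025 m).
It also fails if it takes over 72 s, if anything falls off the work surface, if the arm or the gripper's body presses on something with over 40 N, if the wrist force passes 120 N, or if a joint passes its speed limit or range.

## Robot

A 7-joint arm with a two-finger parallel gripper is mounted at the origin on a cart in front of the work surface, level with it; the furniture and walls round the work are solid. World frame = base frame: x ahead of the robot, y to its left, z up, the work surface at z = 0. Lengths are in m, angles in rad, forces in N, time in s.
With the tool pointing down it reaches from about 0.4 to 0.85 m from the base axis. Payload 6.9 kg.
Tool frame: the origin (TCP) lies between the finger pads; the fingertips stand 14 mm ahead of it and the grasp point (between the pads) lies 5 mm behind it; z points along the fingers, y is the line along which they close (so a half turn about z gives the same grasp; the last joint's range is limited). The gripper opens to 85 mm and grips with 20 to 120 N. Pads are 22 mm wide; open, the fingers measure 114 mm over their backs; the gripper's body (76 mm by 85 mm) begins 54 mm behind the grasp point. The pads swing forward as they close: fully open they stand 13 mm farther back than shut.
Start: joints at [1.222, 0.507, -0.238, 1.5, 0.126, 1.149, -0.155], TCP at [0.274, -0.562, 0.245] pointing down, gripper open.
Joint ranges: [-3.08, 3.08], [-0.24, 2.05], [-1.43, 1.35], [0, 2.5], [-1.52, 4.66], [0.17, 1.96], [-2.89, 2.89]. Speed limits (rad/s): [2.39, 2.39, 3.14, 3.14, 3.14, 3.14, 3.14].

## Interface

Orientations are given as a unit quaternion [w, x, y, z].
In Python, from cell import ctrl gives the robot as it stands.
- The arm moves only by the tool drive_tool, never from a script. Its argument "steps" is a list of rows, each an object of numbers: "tx", "ty", "tz": the shift along the tool's x, y, z as a fraction of full scale; "roll": the turn about the tool's z as a fraction of full scale; "fingers": the closure, from -1 (fully open) to 1 (shut). A call has 1 to 12 rows; each row shifts and turns the commanded pose from where the row before left it, along the tool's axes as they then stand; what a row does not reach is not made up. Full scale, the value 1, is 0.15 m for a shift and 45 degrees for a turn. A row lasts 1/8 s, in which the tool goes at most 62.5 mm and 10.7 degrees, less where a joint would pass 70% of its speed; a pose out of reach is approached as far as the arm can. A call with a number of a shift or a turn outside -1 to 1 is refused whole. A call with a gripper value outside its range is refused whole. The fingers move at their own pace and stop on an object; "newtons" is the grip in N (left out, the last holds). Time passes only in rows, so rows that do not move let the fingers close. It gives the time, the measured TCP pose, the force, the opening and the grip force at its end, in the units of the state.
- ctrl.observe(): the state, without advancing time (a new reading comes with each control period).
- ctrl.capture(name): name is "scene" or "top"; returns the picture (420x560x3 uint8, red, green, blue); there is no depth.
- ctrl.get_calibration(name): a dict with "camera_matrix" (3x3 intrinsics, pixels), "rvec" (rotation vector, rad) and "tvec" (3), from world to camera coordinates, as OpenCV has them. Camera axes: x right, y down, z forward; pixel columns grow to the right and rows downward; lengths in m; the calibration is good to about 2 mm. A picture is of the moment at which its call begins. get_calibration takes no time and is no camera call.
- ctrl.finish_job(): hands the job in; it is judged then, once.
Trained networks look in the newest picture that a camera, given by its name, has taken for a name from the list of things; names that differ only in an ending like _2 or _b are one class to them, and where a whole thing is asked for, a point or a joint stands for the part that bears it (a point fixed in the world has none). Each returns a list of dicts, best first, with "p" (0 to 1); they miss things now and then, are a little off and sometimes report something else, mostly with a low value. They report only what shows in the picture. A call takes as long as a camera call. They do not tell look-alikes from the thing itself.
- ctrl.cut_out(thing, camera): "region" (420x560 bool, what is visible of it) and "box" ([left, top, right, bottom] in pixels, round what is visible of it).
- ctrl.spot_point(thing, camera): "location" ([column, row] in pixels: a listed point, or the origin of a listed thing).
The state is a dict: "time": time; "joints": joint angles; "joint_velocities": joint speeds; "tau": joint torques, N m; "tool_pos": TCP position; "tool_rot": TCP orientation; "wrist_force": force on the tool from outside, world axes, zero at the start; "wrist_torque": the same for the moment, N m; "gripper_width": finger opening in m; "gripper_force": force on a finger pad.
Only numpy, scipy, OpenCV 4.12 (cv2) and the standard library are available. Lean on these libraries where they do the work, as an engineer would, in place of code of your own. Each camera call takes 0.05 s, during which the arm holds its last target. There are 200 camera calls.

## Working session

There is one attempt and no reset: what is moved stays moved. The work goes in short steps, Python scripts to look and compute and a tool call to move; the robot and the scene stay as the last step left them, time stands still between calls to the robot, and variables do not carry over. Pictures are saved under pics/ and viewed, at most 10 in all, crops included, and the job is handed in when it is done.

Besides the shell and the picture viewer there is one more tool, called after "Emit:" as name([rows], argument=value, ...), one row to a line, values as JSON. drive_tool: Moves the arm, as the interface text tells. Its arguments: {"type":"object","properties":{"steps":{"type":"array"},"newtons":{"type":"number"}},"required":["steps"]}

```bash
mkdir -p pics; cat > h.py <<'E'
import numpy as np, cv2
from cell import ctrl
def cal(n):
    c=ctrl.get_calibration(n); K=np.array(c["camera_matrix"],float); R=cv2.Rodrigues(np.array(c["rvec"],float))[0]; t=np.array(c["tvec"],float).ravel(); return K,R,t
def w(n,px,z):
    K,R,t=cal(n); d=R.T@np.linalg.inv(K)@np.array([px[0],px[1],1.]); o=-R.T@t
    return o+d*(z-o[2])/d[2]
def pix(n,p):
    K,R,t=cal(n); q=K@(R@np.array(p,float)+t); return q[:2]/q[2]
def save(n,f,crop=None,s=1):
    im=ctrl.capture(n)[:,:,::-1]
    if crop: im=im[crop[1]:crop[3],crop[0]:crop[2]]
    cv2.imwrite("pics/"+f,cv2.resize(im,None,fx=s,fy=s,interpolation=cv2.INTER_CUBIC))
E
python3 - <<'E'
from h import *
np.set_printoptions(precision=4,suppress=True)
a=ctrl.capture("top");b=ctrl.capture("scene")
cv2.imwrite("pics/a.png",a[:,:,::-1]);cv2.imwrite("pics/b.png",b[:,:,::-1])
Z=dict(tile_centre=.0045,bed_centre=.02,knob_grip=.064,pawl_stud=.038,carriage_top=.037,clamp=0,plug=0,beaker=0,brush=0)
for c in("top","scene"):
    print(c, "cam at", -cal(c)[1].T@cal(c)[2])
    for k,z in Z.items():
        for r in ctrl.spot_point(k,c)[:4]: print(k,round(r["p"],2),np.round(r["location"],1),w(c,r["location"],z)[:2])
print(ctrl.observe())
E
```

```text
top cam at [0.3541 0.1404 1.351 ]
tile_centre 0.94 [238.3 210.1] [0.5379 0.2186]
tile_centre 0.82 [207.4 251.3] [0.4233 0.3065]
tile_centre 0.55 [251.7 253.7] [0.4139 0.1827]
bed_centre 0.72 [302.4 198.7] [0.5643 0.037 ]
knob_grip 0.77 [349.1 184.9] [ 0.593  -0.0887]
pawl_stud 0.59 [369.3 201.9] [ 0.5486 -0.1475]
pawl_stud 0.39 [170.8 163.2] [0.6696 0.4034]
carriage_top 0.77 [326. 190.] [ 0.5848 -0.0283]
clamp 0.72 [299.8 205.7] [0.5475 0.0435]
plug 0.66 [229.7 171.3] [0.6515 0.242 ]
beaker 0.64 [172.9 163.5] [0.6777 0.4049]
brush 0.55 [164.9 271.7] [0.3694 0.4256]
scene cam at [0.107  0.8897 0.8077]
tile_centre 0.81 [305.6 253.1] [0.417  0.1736]
tile_centre 0.8 [274.7 282.9] [0.4363 0.2899]
bed_centre 0.57 [279.6 197.7] [0.5621 0.038 ]
knob_grip 0.97 [295.6 155.1] [ 0.589  -0.1042]
pawl_stud 0.57 [313.8 151.7] [ 0.5672 -0.1818]
carriage_top 0.71 [285.  177.8] [ 0.581  -0.0269]
clamp 0.86 [281.4 203.4] [0.5577 0.0353]
plug 0.67 [207.2 236.5] [0.6565 0.2384]
beaker 0.72 [161.  274.4] [0.6754 0.3911]
brush 0.98 [271.5 342. ] [0.3694 0.4227]
brush 0.71 [272.1 283.6] [0.4422 0.2912]
{'time': 1.0, 'joints': array([ 1.2225,  0.5075, -0.2376,  1.5002,  0.1257,  1.1489, -0.1548]), 'joint_velocities': array([ 0.0003, -0.0003,  0.0001, -0.0002, -0.001 ,  0.0011, -0.001 ]), 'tau': array([ -0.0005, -62.0387,  -2.1853, -24.9968,   0.0139,   0.0023,
         0.    ]), 'tool_pos': array([ 0.2739, -0.5617,  0.2453]), 'tool_rot': array([ 0.    ,  0.9744,  0.2249, -0.    ]), 'wrist_force': array([-1.2543, -0.1447, -0.2783]), 'wrist_torque': array([-0.0358,  0.0262,  0.0128]), 'gripper_force': 0.0, 'gripper_width': 0.08552644358808115}
```

View pics/a.png

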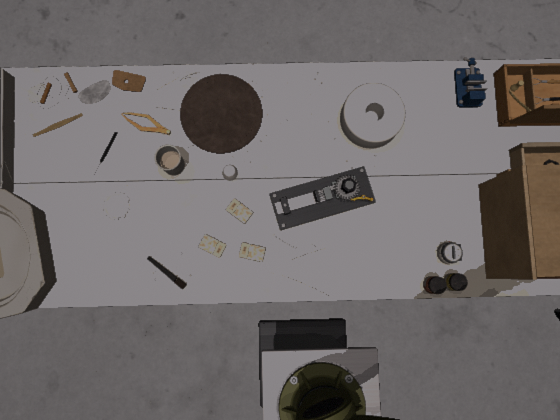

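View pics/b.png

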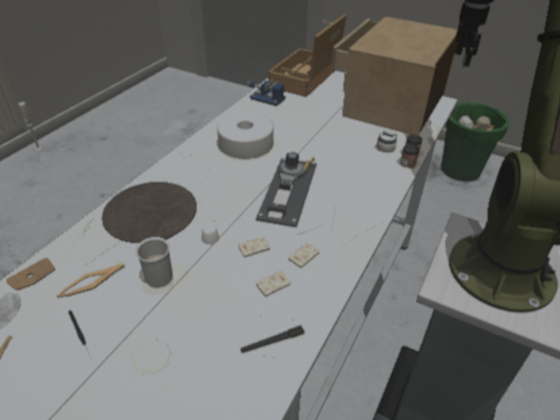

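Three look-alike tiles in top view: (239,210), (212,245) and (252,252). The robot's left is +y, which is leftward in this picture, so (212,245) at y≈0.29 is the one meant. I'll confirm it in a crop and fit outlines.

```bash
python3 - <<'E'
from h import *
np.set_printoptions(precision=4,suppress=True)
a=cv2.imread("pics/a.png")
cv2.imwrite("pics/c.png",cv2.resize(a[150:270,190:390],None,fx=4,fy=4,interpolation=cv2.INTER_CUBIC))
ctrl.capture("top");ctrl.capture("scene")
def rect(c,m,z):
    cs,_=cv2.findContours(m.astype(np.uint8),cv2.RETR_EXTERNAL,cv2.CHAIN_APPROX_NONE)
    p=max(cs,key=cv2.contourArea)[:,0]
    q=np.array([w(c,x,z)[:2] for x in p],np.float32)*1000
    r=cv2.minAreaRect(q); b=cv2.boxPoints(r); e=[b[1]-b[0],b[2]-b[1]]; L=max(e,key=np.linalg.norm)
    return np.array(r[0])/1000,np.array(r[1]),np.arctan2(L[1],L[0])
for c in("top","scene"):
    for k,z in(("tile_centre",.009),("clamp",.01),("knob",.072),("carriage_top",.037)):
        for r in ctrl.cut_out(k,c)[:4]: print(c,k,round(r["p"],2),np.round(r["box"]),*rect(c,r["region"],z))
E
```

```text
top tile_centre 0.93 [225. 197. 252. 223.] [0.5352 0.2165] [69.013  42.3837] 0.9033126
top tile_centre 0.7 [192. 236. 226. 260.] [0.4401 0.2938] [71.596  45.9485] 1.0888655
top tile_centre 0.57 [242. 242. 264. 260.] [0.4175 0.1824] [64.6139 38.1962] 1.3516426
top clamp 0.67 [275. 169. 376. 230.] [ 0.5674 -0.0209] [112.3395 284.3704] -1.3016378
top clamp 0.15 [358. 196. 368. 199.] [ 0.5672 -0.1363] [7.9929 8.2118] -0.8247996
top knob 0.7 [334. 176. 360. 199.] [ 0.5859 -0.08  ] [68.2242 66.2509] 1.5500449
top carriage_top 0.74 [309. 188. 335. 201.] [ 0.5747 -0.0235] [36.5142 59.5214] -1.2854036
top carriage_top 0.34 [269. 171. 374. 233.] [ 0.5638 -0.0169] [109.3811 280.5807] -1.3103031
scene tile_centre 0.98 [288. 243. 320. 267.] [0.4176 0.1867] [72.924  45.6039] 1.3124219
scene tile_centre 0.87 [254. 273. 292. 295.] [0.4367 0.2967] [70.6891 47.033 ] 1.0763856
scene tile_centre 0.86 [239. 239. 272. 256.] [0.533  0.2193] [67.5293 42.6329] 0.8601893
scene tile_centre 0.74 [279. 150. 306. 176.] [ 0.6177 -0.1265] [ 75.3518 119.8795] -0.7774704
scene clamp 0.94 [257. 152. 315. 228.] [ 0.5702 -0.0347] [112.4937 331.0786] -1.2996792
scene knob 0.83 [279. 154. 304. 176.] [ 0.5746 -0.0515] [ 68.018  113.7742] -1.1094581
scene carriage_top 0.56 [276. 176. 291. 190.] [ 0.5678 -0.0086] [36.7919 67.4134] -1.3062704
```

View pics/c.png

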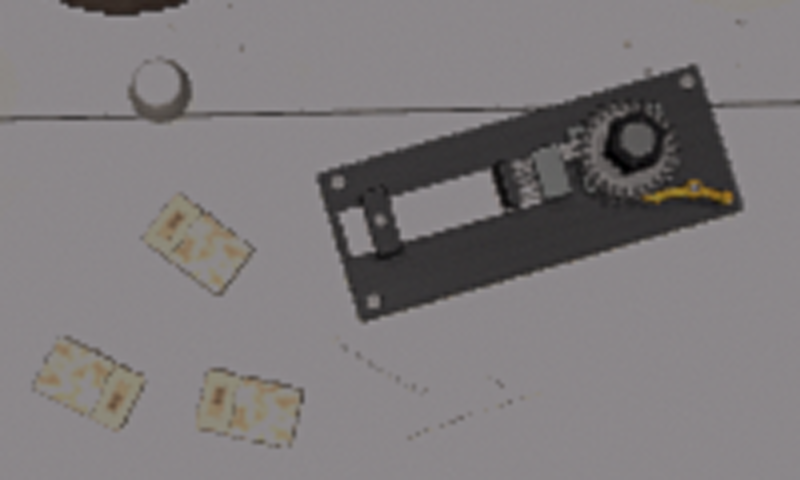

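The crop shows the leftmost tile at about (212.6,246) in the top picture, with its long axis falling to the right. The bed is visible between the stop (~(289,204)) and the pad (~(315,196)). Next: refine from the crop's corners.

```bash
python3 - <<'E'
from h import *
np.set_printoptions(precision=4,suppress=True)
f=lambda x,y,z:w("top",(190+x/4-.4,150+y/4-.4),z)[:2]
T=[f(*p,.009) for p in((65,338),(145,380),(120,430),(33,385))]
print("tile",np.mean(T,0),[np.linalg.norm(T[i]-T[i-1]) for i in range(4)], [np.arctan2(*(T[i]-T[j])[::-1]) for i,j in((0,1),(3,2))])
B=[f(*p,.01) for p in((697,65),(318,175),(362,320),(742,208))]
print("base",np.mean(B,0),[np.linalg.norm(B[i]-B[i-1]) for i in range(4)],[np.arctan2(*(B[i]-B[j])[::-1]) for i,j in((1,0),(2,3))])
k=f(636,140,.072);print("knob",k)
a=np.mean([np.arctan2(*(B[i]-B[j])[::-1]) for i,j in((1,0),(2,3))]);u=np.array([np.cos(a),np.sin(a)]);v=np.array([u[1],-u[0]])
o=k+.135*u;print("origin via knob",o,"base centre rel",(np.mean(B,0)-o)@u,(np.mean(B,0)-o)@v)
g=cv2.cvtColor(cv2.imread("pics/a.png"),cv2.COLOR_BGR2GRAY).astype(np.float32)
def prof(dirn,base,z,ss):
    P=[pix("top",[*(base+s*dirn),z]) for s in ss]
    return [int(g_) for g_ in cv2.remap(g,np.float32([[p[0] for p in P]]),np.float32([[p[1] for p in P]]),cv2.INTER_LINEAR)[0]]
ss=np.arange(-.06,.061,.003)
for off in(-.008,0,.008):
  for z in (.02,): print(off,list(zip((ss*1000).round().astype(int).tolist(),prof(u,o+off*v,z,ss))))
s2=np.arange(-.03,.031,.003)
for y in(0,.015,-.015): print("across",y,list(zip((s2*1000).round().astype(int).tolist(),prof(v,o+y*u,.02,s2))))
print(f(449,208,.02))
E
```

```text
tile [0.4393 0.2922] [np.float64(0.039428490248887914), np.float64(0.06357897912890126), np.float64(0.038723838443233044), np.float64(0.06867805876553014)] [np.float64(1.0677704290114505), np.float64(1.0752423500864692)]
base [ 0.5684 -0.0203] [np.float64(0.10774149141346442), np.float64(0.28331599401646), np.float64(0.10778448837923599), np.float64(0.2816387346805513)] [np.float64(1.836313601462977), np.float64(1.8364901232635837)]
knob [ 0.5923 -0.0859]
origin via knob [0.5569 0.0443] base centre rel -0.06543191202651563 -0.005893199863988459
-0.008 [(-60, 100), (-57, 87), (-54, 55), (-51, 51), (-48, 45), (-45, 17), (-42, 47), (-39, 129), (-36, 137), (-33, 137), (-30, 137), (-27, 137), (-24, 137), (-21, 136), (-18, 136), (-15, 136), (-12, 137), (-9, 137), (-6, 136), (-3, 136), (0, 137), (3, 137), (6, 137), (9, 137), (12, 137), (15, 137), (18, 137), (21, 137), (24, 137), (27, 137), (30, 137), (33, 102), (36, 57), (39, 50), (42, 52), (45, 53), (48, 51), (51, 50), (54, 106), (57, 135), (60, 137)]
0 [(-60, 89), (-57, 61), (-54, 49), (-51, 50), (-48, 39), (-45, 17), (-42, 50), (-39, 120
[... 847 characters left out ...]
 53), (-24, 53), (-21, 49), (-18, 59), (-15, 110), (-12, 138), (-9, 138), (-6, 136), (-3, 136), (0, 136), (3, 136), (6, 136), (9, 137), (12, 138), (15, 135), (18, 85), (21, 53), (24, 52), (27, 52), (30, 53)]
across 0.015 [(-30, 53), (-27, 54), (-24, 54), (-21, 50), (-18, 63), (-15, 133), (-12, 138), (-9, 137), (-6, 137), (-3, 136), (0, 136), (3, 137), (6, 137), (9, 137), (12, 137), (15, 126), (18, 68), (21, 51), (24, 52), (27, 52), (30, 53)]
across -0.015 [(-30, 53), (-27, 53), (-24, 53), (-21, 50), (-18, 55), (-15, 133), (-12, 139), (-9, 136), (-6, 136), (-3, 136), (0, 136), (3, 136), (6, 136), (9, 137), (12, 137), (15, 126), (18, 66), (21, 49), (24, 51), (27, 53), (30, 52)]
[0.5561 0.0388]
```

Emit:
drive_tool([
  {"tx": 0.17,"ty": -0.288},
  {"tx": 0.17,"ty": -0.288},
  {"tx": 0.17,"ty": -0.288},
  {"tx": 0.17,"ty": -0.288},
  {"tx": 0.17,"ty": -0.288},
  {"tx": 0.325,"ty": -0.227},
  {"tx": 0.325,"ty": -0.227},
  {"tx": 0.325,"ty": -0.227},
  {"tx": 0.325,"ty": -0.227},
  {"tx": 0.325,"ty": -0.227},
  {},
])

```text
invalid input at $.steps[0]: expected keys tx, ty, tz, roll, fingers
```

Emit:
drive_tool([
  {"tx": 0.17,"ty": -0.288,"tz": 0,"roll": 0,"fingers": -1},
  {"tx": 0.17,"ty": -0.288,"tz": 0,"roll": 0,"fingers": -1},
  {"tx": 0.17,"ty": -0.288,"tz": 0,"roll": 0,"fingers": -1},
  {"tx": 0.17,"ty": -0.288,"tz": 0,"roll": 0,"fingers": -1},
  {"tx": 0.17,"ty": -0.288,"tz": 0,"roll": 0,"fingers": -1},
  {"tx": 0.325,"ty": -0.227,"tz": 0,"roll": 0,"fingers": -1},
  {"tx": 0.325,"ty": -0.227,"tz": 0,"roll": 0,"fingers": -1},
  {"tx": 0.325,"ty": -0.227,"tz": 0,"roll": 0,"fingers": -1},
  {"tx": 0.325,"ty": -0.227,"tz": 0,"roll": 0,"fingers": -1},
  {"tx": 0.325,"ty": -0.227,"tz": 0,"roll": 0,"fingers": -1},
  {"tx": 0,"ty": 0,"tz": 0,"roll": 0,"fingers": -1},
])

```text
time: 2.88
tool_pos: [0.4403, -0.047, 0.2457]
tool_rot: [-0.001, 0.973, 0.229, 0.001]
wrist_force: [-0.2, -0.8, 0.0]
gripper_width: 0.0852
gripper_force: 0.0
```

Emit:
drive_tool([
  {"tx": 0.168,"ty": -0.338,"tz": 0,"roll": 0,"fingers": -1},
  {"tx": 0.168,"ty": -0.338,"tz": 0,"roll": 0,"fingers": -1},
  {"tx": 0.168,"ty": -0.338,"tz": 0,"roll": 0,"fingers": -1},
  {"tx": 0.168,"ty": -0.338,"tz": 0,"roll": 0,"fingers": -1},
  {"tx": 0.168,"ty": -0.338,"tz": 0,"roll": 0,"fingers": -1},
  {"tx": 0.168,"ty": -0.338,"tz": 0,"roll": 0,"fingers": -1},
  {"tx": 0,"ty": 0,"tz": 0.2,"roll": -0.195,"fingers": -1},
  {"tx": 0,"ty": 0,"tz": 0.2,"roll": -0.195,"fingers": -1},
  {"tx": 0,"ty": 0,"tz": 0.2,"roll": -0.195,"fingers": -1},
  {"tx": 0,"ty": 0,"tz": 0.2,"roll": -0.195,"fingers": -1},
  {"tx": 0,"ty": 0,"tz": 0,"roll": 0,"fingers": -1},
  {"tx": 0,"ty": 0,"tz": 0,"roll": 0,"fingers": -1},
])

```text
time: 4.38
tool_pos: [0.4415, 0.2877, 0.1262]
tool_rot: [-0.0, 0.862, 0.507, 0.0]
wrist_force: [-0.9, -0.4, -0.3]
gripper_width: 0.0853
gripper_force: 0.0
```

Emit:
drive_tool([
  {"tx": 0.026,"ty": -0.033,"tz": 0,"roll": -0.012,"fingers": -1},
  {"tx": 0,"ty": 0,"tz": 0.238,"roll": 0,"fingers": -1},
  {"tx": 0,"ty": 0,"tz": 0.238,"roll": 0,"fingers": -1},
  {"tx": 0,"ty": 0,"tz": 0.15,"roll": 0,"fingers": -1},
  {"tx": 0,"ty": 0,"tz": 0.08,"roll": 0,"fingers": -1},
  {"tx": 0,"ty": 0,"tz": 0,"roll": 0,"fingers": -1},
  {"tx": 0,"ty": 0,"tz": 0,"roll": 0,"fingers": -1},
])

```text
time: 5.25
tool_pos: [0.4389, 0.2943, 0.0204]
tool_rot: [-0.0, 0.859, 0.512, 0.001]
wrist_force: [0.4, 0.2, 0.7]
gripper_width: 0.0855
gripper_force: 0.0
```

```bash
python3 - <<'E'
from h import *
p=pix("scene",ctrl.observe()["tool_pos"]);print(p)
x,y=int(p[0]),int(p[1]); save("scene","d.png",(x-60,y-55,x+60,y+35),6)
E
```

```text
[272.72953498 279.02541032]
```

View pics/d.png

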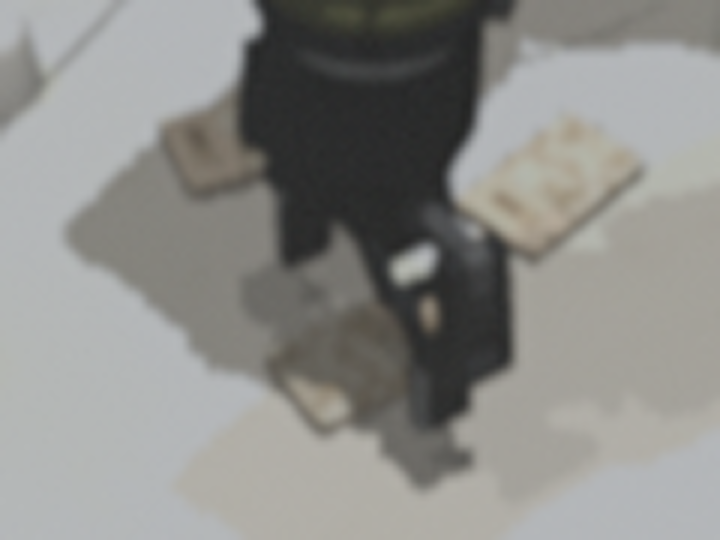

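Emit:
drive_tool([
  {"tx": 0,"ty": 0,"tz": 0.046,"roll": 0,"fingers": -1},
  {"tx": 0,"ty": 0,"tz": 0,"roll": 0,"fingers": -0.2},
  {"tx": 0,"ty": 0,"tz": 0,"roll": 0,"fingers": -0.2},
  {"tx": 0,"ty": 0,"tz": 0,"roll": 0,"fingers": -0.2},
  {"tx": 0,"ty": 0,"tz": 0,"roll": 0,"fingers": -0.2},
], newtons=25)

```text
time: 5.92
tool_pos: [0.4384, 0.2937, 0.0125]
tool_rot: [-0.0, 0.859, 0.512, 0.0]
wrist_force: [0.3, -0.1, 0.4]
gripper_width: 0.0507
gripper_force: 0.0
```

```bash
python3 - <<'E'
from h import *
p=pix("scene",ctrl.observe()["tool_pos"]);print(p)
x,y=int(p[0]),int(p[1]); save("scene","e.png",(x-50,y-45,x+50,y+30),7)
E
```

```text
[273.02678515 281.29005946]
```

View pics/e.png

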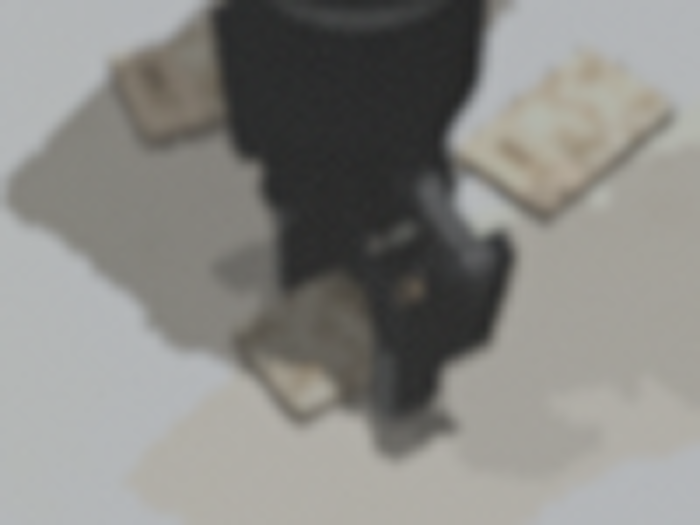

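Emit:
drive_tool([
  {"tx": 0,"ty": 0,"tz": 0.014,"roll": 0,"fingers": -0.2},
  {"tx": 0,"ty": 0,"tz": 0,"roll": 0,"fingers": 0.2},
  {"tx": 0,"ty": 0,"tz": 0,"roll": 0,"fingers": 0.2},
  {"tx": 0,"ty": 0,"tz": 0,"roll": 0,"fingers": 0.2},
  {"tx": 0,"ty": 0,"tz": 0,"roll": 0,"fingers": 0.2},
], newtons=25)

```text
time: 6.6
tool_pos: [0.4395, 0.2949, 0.0123]
tool_rot: [0.0, 0.859, 0.512, 0.002]
wrist_force: [-1.3, -2.0, 20.7]
gripper_width: 0.042
gripper_force: 34.1
```

Emit:
drive_tool([
  {"tx": 0,"ty": 0,"tz": -0.1,"roll": 0,"fingers": 0.2},
  {"tx": 0,"ty": 0,"tz": -0.3,"roll": 0,"fingers": 0.2},
  {"tx": 0,"ty": 0,"tz": -0.2,"roll": -0.194,"fingers": 0.2},
  {"tx": 0,"ty": 0,"tz": 0,"roll": -0.194,"fingers": 0.2},
  {"tx": 0,"ty": 0,"tz": 0,"roll": -0.194,"fingers": 0.2},
  {"tx": 0,"ty": 0,"tz": 0,"roll": -0.194,"fingers": 0.2},
  {"tx": 0,"ty": 0,"tz": 0,"roll": -0.194,"fingers": 0.2},
  {"tx": -0.3,"ty": 0.055,"tz": 0,"roll": 0,"fingers": 0.2},
  {"tx": -0.3,"ty": 0.055,"tz": 0,"roll": 0,"fingers": 0.2},
  {"tx": -0.3,"ty": 0.055,"tz": 0,"roll": 0,"fingers": 0.2},
  {"tx": -0.3,"ty": 0.055,"tz": 0,"roll": 0,"fingers": 0.2},
  {"tx": 0,"ty": 0,"tz": 0,"roll": 0,"fingers": 0.2},
])

```text
time: 8.1
tool_pos: [0.519, 0.124, 0.0998]
tool_rot: [0.0, 0.61, 0.793, -0.001]
wrist_force: [-0.4, 0.5, -0.4]
gripper_width: 0.0416
gripper_force: 26.8
```

```bash
python3 - <<'E'
from h import *
o=ctrl.observe();p=pix("scene",o["tool_pos"]);print(p,o["tool_pos"],o["tool_rot"],o["gripper_width"])
x,y=int(p[0]),int(p[1]); save("scene","f.png",(x-50,y-40,x+50,y+35),7)
P=o["tool_pos"];f=2*np.arctan2(o["tool_rot"][2],o["tool_rot"][1]);print(f)
ax=np.array([np.cos(f),np.sin(f),0]);ay=np.array([np.sin(f),-np.cos(f),0])
for a in(.0345,-.0345):
  for b in(.0215,-.0215):
    for h in(-.003,-.012): print(a,b,h,(pix("scene",P+a*ax+b*ay+[0,0,h])-[x-50,y-40])*7)
E
```

```text
[278.55757068 197.23465167] [0.51897904 0.12401595 0.09982673] [ 3.91233117e-04  6.09601396e-01  7.92706951e-01 -1.29449083e-03] 0.04158568821159922
1.8304759371392136
0.0345 0.0215 -0.003 [267.12978921 340.86777076]
0.0345 0.0215 -0.012 [267.27927253 361.18310983]
0.0345 -0.0215 -0.003 [391.34665557 361.95365735]
0.0345 -0.0215 -0.012 [390.8421252  382.29518867]
-0.0345 0.0215 -0.003 [318.17614375 218.63871454]
-0.0345 0.0215 -0.012 [318.06348906 238.66401407]
-0.0345 -0.0215 -0.003 [437.1465385  237.98410049]
-0.0345 -0.0215 -0.012 [436.43382674 258.04131628]
```

View pics/f.png

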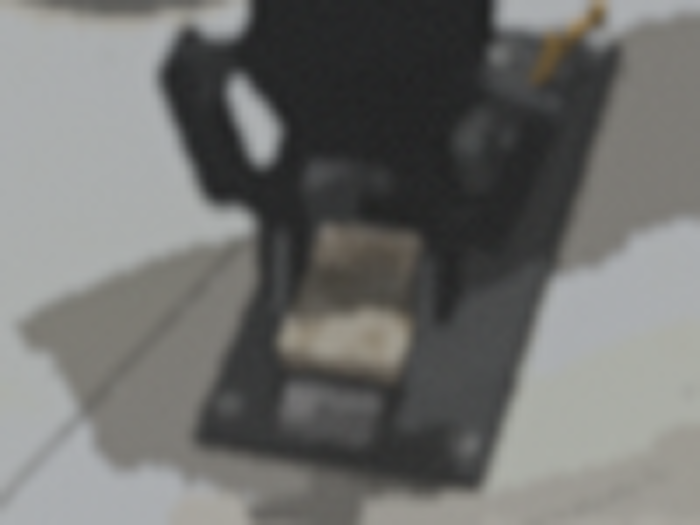

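Emit:
drive_tool([
  {"tx": -0.297,"ty": 0.054,"tz": 0,"roll": -0.008,"fingers": 0.2},
  {"tx": -0.297,"ty": 0.054,"tz": 0,"roll": 0,"fingers": 0.2},
  {"tx": 0,"ty": 0,"tz": 0.145,"roll": 0,"fingers": 0.2},
  {"tx": 0,"ty": 0,"tz": 0.145,"roll": 0,"fingers": 0.2},
  {"tx": 0,"ty": 0,"tz": 0,"roll": 0,"fingers": 0.2},
  {"tx": 0,"ty": 0,"tz": 0,"roll": 0,"fingers": 0.2},
])

```text
time: 8.9
tool_pos: [0.5572, 0.0485, 0.0578]
tool_rot: [0.0, 0.604, 0.797, 0.0]
wrist_force: [-0.5, -0.1, 0.5]
gripper_width: 0.0417
gripper_force: 26.8
```

```bash
python3 - <<'E'
from h import *
o=ctrl.observe();p=pix("scene",o["tool_pos"])
x,y=int(p[0]),int(p[1]); save("scene","g.png",(x-40,y-25,x+40,y+35),9)
P=o["tool_pos"];f=2*np.arctan2(o["tool_rot"][2],o["tool_rot"][1]);print(P,f)
ax=np.array([np.cos(f),np.sin(f),0]);ay=np.array([np.sin(f),-np.cos(f),0])
q=lambda X:((pix("scene",X)-[x-40,y-25])*9).round()
for b in(.0215,-.0215): print("tile front",b,q(P+.0345*ax+b*ay+[0,0,-.003]),q(P+.0345*ax+b*ay+[0,0,-.012]))
C=np.array([.5569,.0443,0]);u=np.array([-.2623,.965,0]);v=np.array([.965,.2623,0])
for s in(.036,.055):
  for b in(.023,-.023): print("stop",s,b,q(C+s*u+b*v+[0,0,.037]))
for b in(.017,-.017): print("bed/pad",b,q(C-.041*u+b*v+[0,0,.02]))
E
```

```text
[0.5571755  0.04852736 0.05776093] 1.845586817277201
tile front 0.0215 [263. 297.] [263. 322.]
tile front -0.0215 [411. 320.] [411. 345.]
stop 0.036 0.023 [264. 339.]
stop 0.036 -0.023 [420. 365.]
stop 0.055 0.023 [247. 381.]
stop 0.055 -0.023 [405. 407.]
bed/pad 0.017 [347. 228.]
bed/pad -0.017 [457. 246.]
```

View pics/g.png

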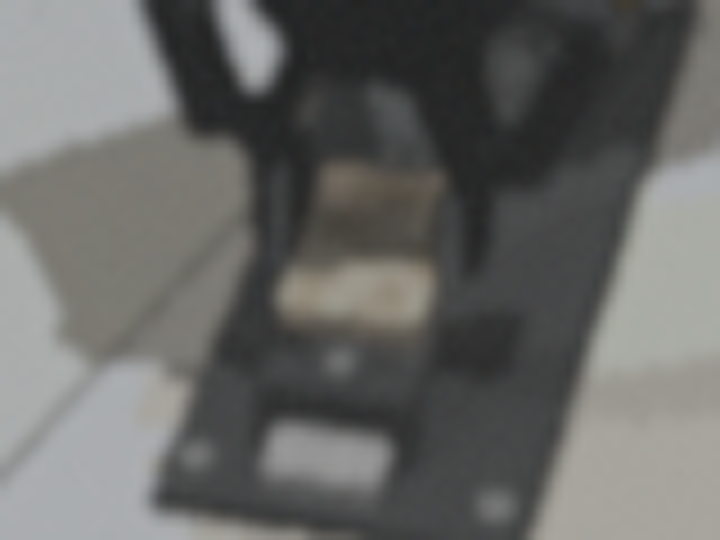

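The tile front edge is at rows 305–330 and the stop's screw at (340,362) in the crop. The tile is some 6–8 mm too far toward the stop, so I'm shifting it and then lowering gently with an eye on the force.

Emit:
drive_tool([
  {"tx": -0.053,"ty": 0.013,"tz": 0,"roll": 0.01,"fingers": 0.2},
  {"tx": 0,"ty": 0,"tz": 0,"roll": 0,"fingers": 0.2},
  {"tx": 0,"ty": 0,"tz": 0.035,"roll": 0,"fingers": 0.2},
  {"tx": 0,"ty": 0,"tz": 0.035,"roll": 0,"fingers": 0.2},
  {"tx": 0,"ty": 0,"tz": 0,"roll": 0,"fingers": 0.2},
  {"tx": 0,"ty": 0,"tz": 0,"roll": 0,"fingers": 0.2},
])

```text
time: 9.7
tool_pos: [0.561, 0.0402, 0.0463]
tool_rot: [-0.0, 0.607, 0.795, -0.0]
wrist_force: [0.2, -0.1, -0.3]
gripper_width: 0.0415
gripper_force: 26.8
```

```bash
python3 - <<'E'
from h import *
o=ctrl.observe();p=pix("scene",o["tool_pos"]);print(o["tool_pos"],o["wrist_force"],o["wrist_torque"])
a=ctrl.capture("scene")[:,:,::-1];b=ctrl.capture("top")[:,:,::-1]
x,y=int(p[0]),int(p[1]);print(x,y)
cv2.imwrite("pics/i.png",cv2.resize(a[y-20:y+30,x-33:x+33],None,fx=12,fy=12,interpolation=cv2.INTER_CUBIC))
E
```

```text
[0.56104194 0.04023579 0.04630891] [ 0.19661578 -0.1434316  -0.29685549] [-0.00668157  0.03525316  0.00226092]
279 190
```

View pics/i.png

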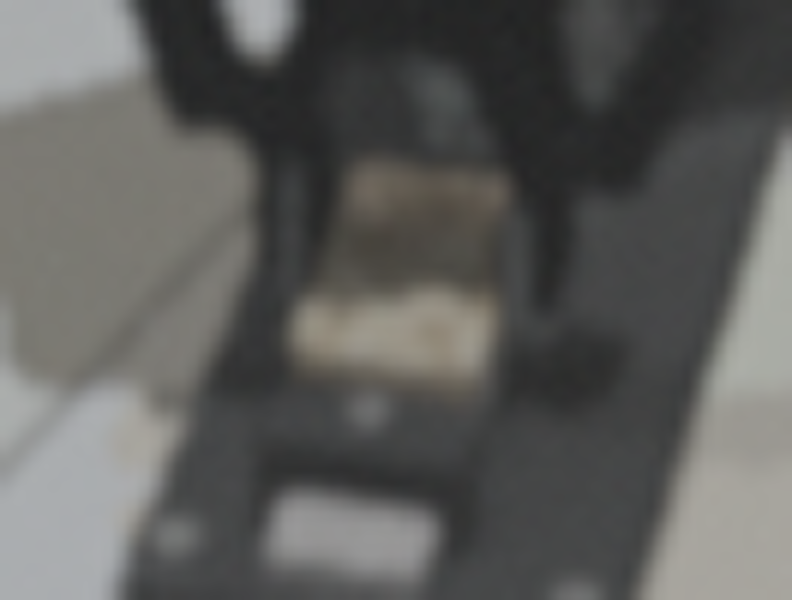

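The tile's front edge ends about 14 mm short of the screw, which leaves about 5 mm to the stop face, so it is near the middle of the gap. There is no contact force; lowering on.

Emit:
drive_tool([
  {"tx": 0,"ty": 0,"tz": 0.03,"roll": 0,"fingers": 0.2},
  {"tx": 0,"ty": 0,"tz": 0.03,"roll": 0,"fingers": 0.2},
  {"tx": 0,"ty": 0,"tz": 0.02,"roll": 0,"fingers": 0.2},
  {"tx": 0,"ty": 0,"tz": 0,"roll": 0,"fingers": 0.2},
  {"tx": 0,"ty": 0,"tz": 0,"roll": 0,"fingers": 0.2},
])

```text
time: 10.42
tool_pos: [0.5612, 0.0401, 0.0344]
tool_rot: [0.0, 0.607, 0.794, 0.0]
wrist_force: [-0.4, -0.1, -0.2]
gripper_width: 0.0418
gripper_force: 26.8
```

Emit:
drive_tool([
  {"tx": 0,"ty": 0,"tz": 0.01,"roll": 0,"fingers": 0.2},
  {"tx": 0,"ty": 0,"tz": 0.006,"roll": 0,"fingers": 0.2},
  {"tx": 0,"ty": 0,"tz": 0,"roll": 0,"fingers": 0.2},
  {"tx": 0,"ty": 0,"tz": 0,"roll": 0,"fingers": 0.2},
])

```text
time: 10.92
tool_pos: [0.5612, 0.0401, 0.0324]
tool_rot: [0.0, 0.607, 0.794, 0.0]
wrist_force: [-1.1, -0.7, 5.6]
gripper_width: 0.0413
gripper_force: 27.3
```

The tile is seated on the bed (5.6 N at the expected height). Releasing.

Emit:
drive_tool([
  {"tx": 0,"ty": 0,"tz": 0,"roll": 0,"fingers": -0.3},
  {"tx": 0,"ty": 0,"tz": 0,"roll": 0,"fingers": -0.3},
  {"tx": 0,"ty": 0,"tz": 0,"roll": 0,"fingers": -0.3},
  {"tx": 0,"ty": 0,"tz": 0,"roll": 0,"fingers": -0.3},
  {"tx": 0,"ty": 0,"tz": -0.1,"roll": 0,"fingers": -0.3},
  {"tx": 0,"ty": 0,"tz": -0.3,"roll": 0,"fingers": -0.3},
  {"tx": 0,"ty": 0,"tz": -0.4,"roll": 0,"fingers": -0.3},
  {"tx": 0.35,"ty": 0,"tz": 0,"roll": 0,"fingers": -0.3},
  {"tx": 0.35,"ty": 0,"tz": 0,"roll": 0,"fingers": -0.3},
  {"tx": 0.35,"ty": 0,"tz": 0,"roll": 0,"fingers": -0.3},
  {"tx": 0,"ty": 0,"tz": 0,"roll": 0,"fingers": -0.3},
])

```text
time: 12.3
tool_pos: [0.5179, 0.1976, 0.154]
tool_rot: [-0.001, 0.604, 0.797, 0.002]
wrist_force: [-1.0, -0.1, -0.1]
gripper_width: 0.0554
gripper_force: 0.0
```

```bash
python3 - <<'E'
from h import *
b=ctrl.capture("top")[:,:,::-1]
cv2.imwrite("pics/j.png",cv2.resize(b[165:235,265:385],None,fx=6,fy=6,interpolation=cv2.INTER_CUBIC))
for k,z in(("knob_grip",.064),("tile_centre",.0245)):
  for r in ctrl.spot_point(k,"top")[:4]: print(k,r["p"],r["location"],w("top",r["location"],z))
r=ctrl.capture("scene")
for r in ctrl.spot_point("knob_grip","scene")[:2]: print(r["p"],w("scene",r["location"],.064))
E
```

```text
knob_grip 0.76 [349.0, 184.1] [ 0.59518647 -0.08849239  0.064     ]
knob_grip 0.29 [323.4, 192.5] [ 0.57332737 -0.01748237  0.064     ]
tile_centre 0.86 [254.1, 250.6] [0.42136263 0.17527422 0.0245    ]
0.78 [ 0.6020733  -0.10603019  0.064     ]
```

View pics/j.png

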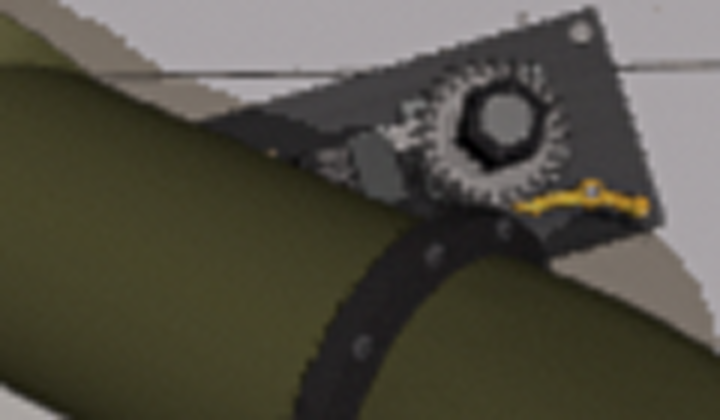

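```bash
cat > hexfit.py <<'E'
from h import *
from scipy.optimize import minimize
def hexa(g,box=(335,170,366,200),S=6):
    x0,y0,x1,y1=box
    c=cv2.resize(g[y0:y1,x0:x1],None,fx=S,fy=S,interpolation=cv2.INTER_CUBIC).astype(np.float32)
    def render(p):
        m=np.zeros(c.shape,np.uint8);pts=[]
        for z in(.046,.072):
            for k in range(6):
                t=p[2]+np.pi/6+k*np.pi/3;r=.018/np.cos(np.pi/6)
                q=pix("top",[p[0]+r*np.cos(t),p[1]+r*np.sin(t),z]);pts.append(((q+.5-[x0,y0])*S-.5))
        h=cv2.convexHull(np.float32(pts)); cv2.fillConvexPoly(m,np.round(h*16).astype(np.int32),255,shift=4)
        m=cv2.GaussianBlur(m,(0,0),S*.5).astype(np.float32)/255
        top=pix("top",[p[0],p[1],.072]); cap=np.zeros(c.shape,np.uint8)
        cv2.circle(cap,tuple(((top+.5-[x0,y0])*S).astype(int)),int(4.5*S),1,-1)
        return m,cap
    yy,xx=np.mgrid[:c.shape[0],:c.shape[1]]
    def cost(p):
        m,cap=render(p); q=pix("top",[p[0],p[1],.06]); q=(q+.5-[x0,y0])*S
        W=((xx-q[0])**2+(yy-q[1])**2<(10.5*S)**2)&(cap==0)
        return -np.corrcoef(m[W],-c[W])[0,1]
    out=[]
    for a in np.radians(np.arange(0,60,5)):
        r=minimize(lambda p:cost([p[0],p[1],a]),[.594,-.0875],method="Nelder-Mead",options=dict(initial_simplex=[[.594,-.0875],[.599,-.0875],[.594,-.0825]],xatol=2e-4,fatol=1e-4)); out.append((round(float(r.fun),3),round(float(np.degrees(a))),r.x.round(4)))
    return out
E
python3 - <<'E'
from hexfit import *
g=cv2.cvtColor(ctrl.capture("top"),cv2.COLOR_RGB2GRAY)
for r in hexa(g): print(*r)
print(ctrl.observe()["joints"])
E
```

```text
Traceback (most recent call last):
  File "hexfit.py", line 24, in hexa
    r=minimize(lambda p:cost([p[0],p[1],a]),[.594,-.0875],method="Nelder-Mead",options=dict(initial_simplex=[[.594,-.0875],[.599,-.0875],[.594,-.0825]],xatol=2e-4,fatol=1e-4)); out.append((round(float(r.fun),3),round(float(np.degrees(a))),r.x.round(4)))
  File "hexfit.py", line 24, in <lambda>
    r=minimize(lambda p:cost([p[0],p[1],a]),[.594,-.0875],method="Nelder-Mead",options=dict(initial_simplex=[[.594,-.0875],[.599,-.0875],[.594,-.0825]],xatol=2e-4,fatol=1e-4)); out.append((round(float(r.fun),3),round(float(np.degrees(a))),r.x.round(4)))
                        ~~~~^^^^^^^^^^^^^^^
  File "hexfit.py", line 19, in cost
    m,cap=render(p); q=pix("top",[p[0],p[1],.06]); q=(q+.5-[x0,y0])*S
          ~~~~~~^^^
  File "hexfit.py", line 11, in render
    q=pix("top",[p[0]+r*np.cos(t),p[1]+r*np.sin(t),z]);pts.append(((q+.5-[x0,y0])*S-.5))
  File "h.py", line 9, in pix
    K,R,t=cal(n); q=K@(R@np.array(p,float)+t); return q[:2]/q[2]
          ~~~^^^
  File "h.py", line 4, in cal
    c=ctrl.get_calibration(n); K=np.array(c["camera_matrix"],float); R=cv2.Rodrigues(np.array(c["rvec"],float))[0]; t=np.array(c["tvec"],float).ravel(); return K,R,t
ValueError: time passes only in moves, steps and waits
```

Too many calibration calls, so I'll cache it.

```bash
sed -i 's/^def cal/import functools\n@functools.cache\ndef cal/' h.py
python3 - <<'E'
from hexfit import *
print(ctrl.observe()["joints"],ctrl.observe()["time"])
g=cv2.cvtColor(ctrl.capture("top"),cv2.COLOR_RGB2GRAY)
for r in hexa(g): print(*r)
E
```

```text
[ 0.18978982  0.63811415 -0.95102442  1.81323202  0.60833839  1.01433808
 -0.7445281 ] 12.6
-0.832 0 [ 0.5926 -0.0863]
-0.848 5 [ 0.5926 -0.0866]
-0.866 10 [ 0.5927 -0.0863]
-0.877 15 [ 0.5929 -0.0866]
-0.874 20 [ 0.5929 -0.0866]
-0.862 25 [ 0.5929 -0.0866]
-0.845 30 [ 0.5927 -0.0865]
-0.83 35 [ 0.5927 -0.0866]
-0.817 40 [ 0.5927 -0.0866]
-0.808 45 [ 0.5925 -0.0865]
-0.808 50 [ 0.5927 -0.0863]
-0.817 55 [ 0.5927 -0.0863]
```

The tile is laid and the knob's flats lie at about 17° (mod 60°), so the present tool heading already suits them. Moving over the knob.

Emit:
drive_tool([
  {"tx": -0.393,"ty": -0.004,"tz": 0,"roll": 0,"fingers": -1},
  {"tx": -0.393,"ty": -0.004,"tz": 0,"roll": 0,"fingers": -1},
  {"tx": -0.393,"ty": -0.004,"tz": 0,"roll": 0,"fingers": -1},
  {"tx": -0.393,"ty": -0.004,"tz": 0,"roll": 0,"fingers": -1},
  {"tx": -0.393,"ty": -0.004,"tz": 0,"roll": 0,"fingers": -1},
  {"tx": 0,"ty": 0,"tz": 0,"roll": 0,"fingers": -1},
  {"tx": 0,"ty": 0,"tz": 0,"roll": 0,"fingers": -1},
])

```text
time: 13.52
tool_pos: [0.5939, -0.0936, 0.1518]
tool_rot: [-0.0, 0.608, 0.794, 0.0]
wrist_force: [-0.4, 1.0, -0.0]
gripper_width: 0.0855
gripper_force: 0.0
```

```bash
python3 - <<'E'
from h import *
o=ctrl.observe();P=o["tool_pos"];f=2*np.arctan2(o["tool_rot"][2],o["tool_rot"][1])
d=np.array([.5945,-.087])-P[:2]
print(P,f,"tx",d@[np.cos(f),np.sin(f)]/.15,"ty",d@[np.sin(f),-np.cos(f)]/.15,"roll",-(1.851-f)/.7854,"tz",(P[2]-.064)/.15)
a=ctrl.capture("scene")[:,:,::-1]
cv2.imwrite("pics/k.png",cv2.resize(a[130:230,230:345],None,fx=6,fy=6,interpolation=cv2.INTER_CUBIC))
E
```

```text
[ 0.59386265 -0.09358969  0.15182779] 1.8344714410597105 tx 0.04130555250582357 ty 0.015551995561313998 roll -0.021044765648445995 tz 0.5855185928304761
```

View pics/k.png

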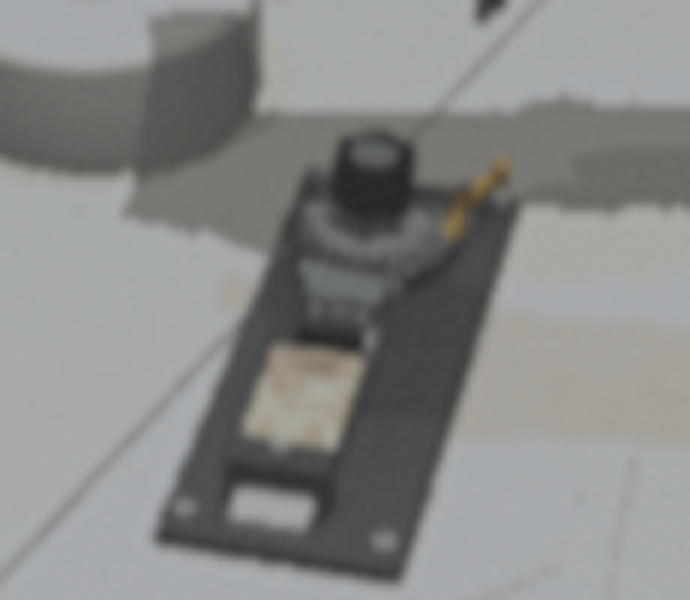

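The picture shows the tile lying square between pad (crop row 340) and stop (row 450), with the knob top at (373,152) in the crop. Quick cross-check of the knob axis from this view, corrected by the offset seen with the held tile.

```bash
python3 - <<'E'
from h import *
for px in((291.8,154.9),(289.9,155.2)): print(w("scene",px,.072))
E
```

```text
[ 0.59349993 -0.08910108  0.072     ]
[ 0.59742727 -0.0851254   0.072     ]
```

Emit:
drive_tool([
  {"tx": 0.041,"ty": 0.017,"tz": 0,"roll": -0.021,"fingers": -1},
  {"tx": 0,"ty": 0,"tz": 0.2,"roll": 0,"fingers": -1},
  {"tx": 0,"ty": 0,"tz": 0.2,"roll": 0,"fingers": -1},
  {"tx": 0,"ty": 0,"tz": 0.185,"roll": 0,"fingers": -1},
  {"tx": 0,"ty": 0,"tz": 0,"roll": 0,"fingers": -1},
  {"tx": 0,"ty": 0,"tz": 0,"roll": 0,"fingers": -1},
])

```text
time: 14.32
tool_pos: [0.5957, -0.0853, 0.0654]
tool_rot: [0.0, 0.6, 0.8, 0.001]
wrist_force: [1.2, 1.0, -0.3]
gripper_width: 0.0853
gripper_force: 0.0
```

Emit:
drive_tool([
  {"tx": -0.008,"ty": -0.004,"tz": 0.008,"roll": 0,"fingers": 0.1},
  {"tx": 0,"ty": 0,"tz": 0,"roll": 0,"fingers": 0.3},
  {"tx": 0,"ty": 0,"tz": 0,"roll": 0,"fingers": 0.5},
  {"tx": 0,"ty": 0,"tz": 0,"roll": 0,"fingers": 0.5},
  {"tx": 0,"ty": 0,"tz": 0,"roll": 0,"fingers": 0.5},
  {"tx": 0,"ty": 0,"tz": 0,"roll": 0,"fingers": 0.5},
  {"tx": 0,"ty": 0,"tz": 0,"roll": 0,"fingers": 0.5},
], newtons=40)

```text
time: 15.2
tool_pos: [0.5938, -0.0885, 0.0637]
tool_rot: [-0.0, 0.601, 0.799, -0.001]
wrist_force: [-4.8, -1.3, 7.8]
gripper_width: 0.0352
gripper_force: 40.5
```

```bash
cat > st.py <<'E'
from h import *
o=ctrl.observe();f=2*np.arctan2(o["tool_rot"][2],o["tool_rot"][1])
F,M=o["wrist_force"],o["wrist_torque"]
print("t",o["time"],"pos",o["tool_pos"].round(4),"phi",round(f,4),"turn",round(1.851-f,4),"knob",round(1.851-f-.014,3),"F",F.round(1),"M",M.round(3),"w",round(o["gripper_width"],4),"j7",o["joints"][6].round(2))
E
python3 st.py
```

```text
t 15.2 pos [ 0.5938 -0.0885  0.0637] phi 1.852 turn -0.001 knob -0.015 F [-4.8 -1.3  7.8] M [-0.215  0.919 -0.013] w 0.0352 j7 -0.32
```

Gripped, flats aligned. Turning the first two clicks.

Emit:
drive_tool([
  {"tx": 0,"ty": -0.008,"tz": 0,"roll": 0.1,"fingers": 0.5},
  {"tx": 0,"ty": 0,"tz": 0,"roll": 0.2,"fingers": 0.5},
  {"tx": 0,"ty": 0,"tz": 0,"roll": 0.1,"fingers": 0.5},
  {"tx": 0,"ty": 0,"tz": 0,"roll": 0,"fingers": 0.5},
  {"tx": 0,"ty": 0,"tz": 0,"roll": 0,"fingers": 0.5},
])

```text
time: 15.82
tool_pos: [0.5939, -0.0885, 0.0637]
tool_rot: [0.0, 0.718, 0.696, -0.0]
wrist_force: [-2.3, -1.9, 6.2]
gripper_width: 0.0353
gripper_force: 40.9
```

```bash
python3 st.py
```

```text
t 15.825 pos [ 0.5939 -0.0885  0.0637] phi 1.5404 turn 0.3106 knob 0.297 F [-2.3 -1.9  6.2] M [-0.255  0.316  0.002] w 0.0353 j7 -0.58
```

Emit:
drive_tool([
  {"tx": 0,"ty": 0,"tz": 0,"roll": 0.17,"fingers": 0.5},
  {"tx": 0,"ty": 0,"tz": 0,"roll": 0.18,"fingers": 0.5},
  {"tx": 0,"ty": 0,"tz": 0,"roll": 0,"fingers": 0.5},
  {"tx": 0,"ty": 0,"tz": 0,"roll": 0,"fingers": 0.5},
])

```text
time: 16.32
tool_pos: [0.594, -0.0885, 0.0637]
tool_rot: [0.001, 0.806, 0.592, 0.0]
wrist_force: [-2.0, -1.2, 7.3]
gripper_width: 0.0353
gripper_force: 41.0
```

```bash
python3 st.py
```

```text
t 16.325 pos [ 0.594  -0.0885  0.0637] phi 1.2676 turn 0.5834 knob 0.569 F [-2.  -1.2  7.3] M [-0.354  0.275  0.031] w 0.0353 j7 -0.8
```

Emit:
drive_tool([
  {"tx": 0,"ty": 0,"tz": 0,"roll": 0.16,"fingers": 0.5},
  {"tx": 0,"ty": 0,"tz": 0,"roll": 0,"fingers": 0.5},
  {"tx": 0,"ty": 0,"tz": 0,"roll": 0,"fingers": 0.5},
])

```text
time: 16.7
tool_pos: [0.594, -0.0885, 0.0637]
tool_rot: [0.001, 0.841, 0.54, 0.0]
wrist_force: [-2.2, -0.8, 7.5]
gripper_width: 0.0352
gripper_force: 41.1
```

```bash
python3 st.py
```

```text
t 16.7 pos [ 0.594  -0.0885  0.0637] phi 1.142 turn 0.709 knob 0.695 F [-2.2 -0.8  7.5] M [-0.416  0.325  0.06 ] w 0.0352 j7 -0.9
```

Emit:
drive_tool([
  {"tx": 0,"ty": 0,"tz": 0,"roll": 0.18,"fingers": 0.5},
  {"tx": 0,"ty": 0,"tz": 0,"roll": 0,"fingers": 0.5},
  {"tx": 0,"ty": 0,"tz": 0,"roll": 0,"fingers": 0.5},
])

```text
time: 17.08
tool_pos: [0.594, -0.0886, 0.0637]
tool_rot: [0.001, 0.877, 0.48, 0.0]
wrist_force: [-1.6, -2.4, 7.1]
gripper_width: 0.0352
gripper_force: 41.1
```

```bash
python3 st.py
```

```text
t 17.075 pos [ 0.594  -0.0886  0.0637] phi 1.0007 turn 0.8503 knob 0.836 F [-1.6 -2.4  7.1] M [-0.371  0.263  0.052] w 0.0352 j7 -1.02
```

```bash
cat > tq.py <<'E'
from h import *
r=[]
for i in range(8):
    ctrl.capture("top"); o=ctrl.observe(); r.append(o["wrist_torque"][2])
f=2*np.arctan2(o["tool_rot"][2],o["tool_rot"][1])
print("t",o["time"],"knob",round(1.837-f,3),"Mz",np.mean(r).round(4),"+-",(np.std(r)/8**.5).round(4),"j7",o["joints"][6].round(2))
E
python3 tq.py
```

```text
t 17.475 knob 0.836 Mz 0.0774 +- 0.0092 j7 -1.02
```

Emit:
drive_tool([
  {"tx": 0,"ty": 0,"tz": 0,"roll": 0.16,"fingers": 0.5},
  {"tx": 0,"ty": 0,"tz": 0,"roll": 0.17,"fingers": 0.5},
  {"tx": 0,"ty": 0,"tz": 0,"roll": 0,"fingers": 0.5},
  {"tx": 0,"ty": 0,"tz": 0,"roll": 0,"fingers": 0.5},
])

```text
time: 17.98
tool_pos: [0.5941, -0.0886, 0.0637]
tool_rot: [0.001, 0.932, 0.362, 0.0]
wrist_force: [-0.7, -1.7, 8.3]
gripper_width: 0.0349
gripper_force: 41.1
```

```bash
python3 tq.py
```

```text
t 18.375 knob 1.095 Mz 0.1677 +- 0.0095 j7 -1.22
```

The pad bears at tooth 3 (about 5 N), and tooth 4 gives about 11 N. One more click brings about 16 N.

Emit:
drive_tool([
  {"tx": 0,"ty": 0,"tz": 0,"roll": 0.12,"fingers": 0.5},
  {"tx": 0,"ty": 0,"tz": 0,"roll": 0.12,"fingers": 0.5},
  {"tx": 0,"ty": 0,"tz": 0,"roll": 0.09,"fingers": 0.5},
  {"tx": 0,"ty": 0,"tz": 0,"roll": 0,"fingers": 0.5},
  {"tx": 0,"ty": 0,"tz": 0,"roll": 0,"fingers": 0.5},
])

```text
time: 19.0
tool_pos: [0.5942, -0.0887, 0.0637]
tool_rot: [0.001, 0.971, 0.239, 0.0]
wrist_force: [-1.0, -2.2, 7.6]
gripper_width: 0.0355
gripper_force: 41.1
```

```bash
python3 tq.py
```

```text
t 19.4 knob 1.354 Mz 0.2336 +- 0.0141 j7 -1.43
```

About 18 N held. Easing back slightly to see that the pawl has taken the load.

Emit:
drive_tool([
  {"tx": 0,"ty": 0,"tz": 0,"roll": -0.04,"fingers": 0.5},
  {"tx": 0,"ty": 0,"tz": 0,"roll": -0.04,"fingers": 0.5},
  {"tx": 0,"ty": 0,"tz": 0,"roll": 0,"fingers": 0.5},
  {"tx": 0,"ty": 0,"tz": 0,"roll": 0,"fingers": 0.5},
])

```text
time: 19.9
tool_pos: [0.5941, -0.0887, 0.0637]
tool_rot: [0.001, 0.963, 0.269, 0.0]
wrist_force: [-1.6, -1.9, 7.3]
gripper_width: 0.0352
gripper_force: 41.2
```

```bash
python3 tq.py
```

```text
t 20.3 knob 1.292 Mz 0.1466 +- 0.0084 j7 -1.38
```

Emit:
drive_tool([
  {"tx": 0,"ty": 0,"tz": 0,"roll": -0.03,"fingers": 0.5},
  {"tx": 0,"ty": 0,"tz": 0,"roll": 0,"fingers": 0.5},
  {"tx": 0,"ty": 0,"tz": 0,"roll": 0,"fingers": 0.5},
])

```text
time: 20.68
tool_pos: [0.5942, -0.0886, 0.0637]
tool_rot: [0.0, 0.96, 0.28, 0.0]
wrist_force: [-2.1, -1.3, 7.7]
gripper_width: 0.0353
gripper_force: 41.2
```

```bash
python3 tq.py
```

```text
t 21.075 knob 1.269 Mz -0.2491 +- 0.009 j7 -1.36
```

The torque reverses at once, so the pawl is holding tooth 5. Letting go and withdrawing.

Emit:
drive_tool([
  {"tx": 0,"ty": 0,"tz": 0,"roll": 0.03,"fingers": 0.5},
  {"tx": 0,"ty": 0,"tz": 0,"roll": 0,"fingers": -1},
  {"tx": 0,"ty": 0,"tz": 0,"roll": 0,"fingers": -1},
  {"tx": 0,"ty": 0,"tz": 0,"roll": 0,"fingers": -1},
  {"tx": 0,"ty": 0,"tz": 0,"roll": 0,"fingers": -1},
  {"tx": 0,"ty": 0,"tz": -0.1,"roll": 0,"fingers": -1},
  {"tx": 0,"ty": 0,"tz": -0.3,"roll": 0,"fingers": -1},
  {"tx": 0,"ty": 0,"tz": -0.3,"roll": 0,"fingers": -1},
  {"tx": 0,"ty": 0,"tz": 0,"roll": 0,"fingers": -1},
  {"tx": 0,"ty": 0,"tz": 0,"roll": 0,"fingers": -1},
])

```text
time: 22.32
tool_pos: [0.5935, -0.0884, 0.1685]
tool_rot: [0.0, 0.964, 0.267, 0.0]
wrist_force: [0.1, 0.5, -0.4]
gripper_width: 0.0854
gripper_force: 0.0
```

```bash
python3 - <<'E'
from h import *
for c in("top","scene"):
    ctrl.capture(c)
    for k,z in(("carriage_top",.037),("tile_centre",.0245),("plug",0),("beaker",0),("brush",0)):
        for r in ctrl.spot_point(k,c)[:3]: print(c,k,round(r["p"],2),w(c,r["location"],z)[:2].round(3))
print(ctrl.observe()["wrist_force"],ctrl.observe()["tool_pos"])
E
```

```text
top carriage_top 0.74 [ 0.574 -0.007]
top tile_centre 0.87 [0.55  0.052]
top tile_centre 0.76 [0.42 0.18]
top tile_centre 0.57 [0.535 0.221]
top plug 0.54 [0.654 0.237]
top beaker 0.82 [0.673 0.401]
top brush 0.52 [0.367 0.424]
scene carriage_top 0.68 [ 0.582 -0.013]
scene tile_centre 0.74 [0.566 0.045]
scene tile_centre 0.71 [0.528 0.229]
scene tile_centre 0.69 [0.415 0.196]
scene plug 0.55 [0.651 0.24 ]
scene beaker 0.88 [0.682 0.401]
scene brush 0.57 [0.37  0.413]
[-0.04486326 -0.69848174 -0.51307364] [ 0.59362861 -0.08822211  0.16792212]
```

```bash
python3 -c "
from cell import ctrl
print(ctrl.finish_job())"
```

```text
the job is handed in; nothing more can be done
None
```

I handed the job in at about 22 s. The leftmost tile is nipped on the bed at tooth 5 with an estimated 16 N, worked out from wrist torque. The pawl is holding, the gripper is clear, and the plug, beaker and brush are where they were; the hand-in returned no verdict.

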